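Lane selector at the food-bank sorting table

TASK

Switch the sorting line's selector to the lane marked by the green disc: pull the sprung black knob up out of its notch, turn it towards the green disc, and let it drop fully home in the notch belonging to that disc, then let go. The discs were stuck on only roughly, so feel gently for the notch, never forcing the pin against the ring, and leave the tin, the jar and the carton where they stand.

Things in the scene. Friction and masses are not known exactly. Their poses are not given: they have to be found in the camera images.
- selector: grey selector box with an aluminium top plate, 220 x 240 mm and 70 mm high, fixed to the table. Origin: centre of its underside, straight under the knob's upright axis; z up. Its x axis points away from the robot within 0.3 rad.
- index_ring: steel ring around the knob axis under the knob's skirt, radii 38 to 52 mm, 70 to 82 mm above the table, with a parking notch (wide) and, counterclockwise from it, two lane notches about 0.7 rad apart. Origin on the axis at its underside. The knob's pin fits a lane notch with 1.5 mm (0.035 rad) play either way. More than 40 N from the pin in any direction damages it.
- knob_lift (a joint): how far the knob is pulled up, m: 0 fully home; 0.012 the pin rests on top of the ring; above that it is clear of the ring; stop at 0.020. A spring pulls it down with 7.5 N at 0 rising by 2.5 N per 10 mm, plus 2 N of weight; damped, it snaps down in about 0.1 s when let go.
- knob_turn (a joint): angle of the knob, rad, counterclockwise seen from above; within 0.06 of 0, in the parking notch, at the start; stops at -0.12 and 1.65. Light friction (0.06 N m) holds it where it is left. The lane notches lie somewhere between 0.5 and 1.5. The pin is 8 mm wide, 45 mm from the axis, in line with the pointer.
- knob_grip (a point): grip point on the knob axis, 125 mm above the table when home, in the black bar grip: 56 mm long (along x, towards the pointer), 22 mm thick (along y), 36 mm high (105 to 141 mm above the table). Below it a hub of radius 21 mm (up to 107 mm high) and a round skirt of radius 53 mm (83 to 90 mm high). Grip the bar across its thickness from above. z up.
- pointer (a point): tip of the knob's white pointer, 78 mm from the knob axis, 91 mm above the table when home; x: outward along the pointer, y: left of it, z up.
- disc_green: the green marker disc, 18 mm across, 5 mm thick, fixed on the selector's top plate 84 to 96 mm from the knob axis, on the far side from the robot. Origin: centre of its underside, 70 mm above the table. The two discs (green, blue) mark one lane notch each, in either order, and were stuck on by eye: the true notch lies up to 0.27 rad off the direction from axis to disc, to either side.
- disc_blue: the blue marker disc, 18 mm across, 5 mm thick, fixed on the selector's top plate 84 to 96 mm from the knob axis, on the far side from the robot. Origin: centre of its underside, 70 mm above the table. The two discs (green, blue) mark one lane notch each, in either order, and were stuck on by eye: the true notch lies up to 0.27 rad off the direction from axis to disc, to either side.
- tin: closed food tin with a green wrapper, 74 mm across, 108 mm high, standing loose beside the selector to the left (+y). Origin: centre of its underside. To be left alone.
- jar: red preserve jar with a white lid, 72 mm across, 125 mm high, standing loose beside the selector to the right (-y). Origin: centre of its underside. To be left alone.
- carton: small closed cardboard carton, 60 x 90 x 55 mm high, loose on the table to the left, nearer the robot than the tin. Origin: centre of its underside. To be left alone.

How it is judged:
By the outcome, as a careful person would: the job done as asked, in the order asked, and still so for the second after the job is handed in, with the robot touching nothing.
It also fails if it takes over 67 s, if anything falls off the work surface, if the arm or the gripper's body presses on something with over 40 N, if the wrist force passes 120 N, or if a joint passes its speed limit or range.

ROBOT

A 6-joint arm with a two-finger parallel gripper is mounted at the origin on the work surface. World frame = base frame: x ahead of the robot, y to its left, z up, the work surface at z = 0. Lengths are in m, angles in rad, forces in N, time in s.
With the tool pointing down it reaches from about 0.375 to 0.9 m from the base axis. Payload 3.1 kg.
Tool frame: the origin (TCP) lies midway between the tips of the shut fingers; the grasp point (between the pads) lies grip_point_offset behind it (grip_point_offset is the distance from the TCP to the grasp point, in m); y points along the fingers, z is the direction in which the jaws open and shut, and the axes are right-handed (so a half turn about y gives the same grasp; the last joint's range is limited). The gripper opens to 87 mm and grips with 3 to 60 N. Pads are 19 mm wide; open, the fingers measure 117 mm over their backs; the gripper's body (75 mm by 190 mm) begins 51 mm behind the grasp point.
Start: joints at [-0.178, 0.527, 1.433, -0, 1.181, -0.178], TCP at [0.625, 0, 0.223] pointing down, gripper open.
Joint ranges: [-3.08, 3.08], [-0.75, 2.2], [0.22, 2.44], [-1.43, 4.57], [0, 2.65], [-2.85, 2.85]. Speed limits (rad/s): [2.79, 2.79, 3.14, 3.14, 3.14, 3.14].

INTERFACE

Orientations are given as a unit quaternion [x, y, z, w].
In Python, from rig import * gives the robot as it stands.
- The arm moves only by the tool jog_arm, never from a script. Its argument "increments" is a list that holds one entry, the list of rows, each a list of 7 numbers: the turn, a rotation vector about the world's x, y, z in degrees, then the shift along the world's x, y, z in m, then the closure, from -1 (fully open) to 1 (shut), so that 0 is half open. In form: [[[rx, ry, rz, x, y, z, jaw], ...]]. A call has 1 to 8 rows; each row is the pose to reach, as a shift and turn from the pose measured when the call began; what a row does not reach only later rows make up. A row lasts 1/10 s, in which the tool goes at most 50 mm and 8.59 degrees, less where a joint would pass 70% of its speed; a pose out of reach is approached as far as the arm can. A call with a gripper value outside its range is refused whole. The fingers move at their own pace and stop on an object; "squeeze" is the grip in N (left out, the last holds). Time passes only in rows, so rows that repeat a pose let the fingers close. It gives the time, the measured TCP pose, the force and the opening at its end, in the units of the state.
- get_obs(): the state, without advancing time (a new reading comes with each control period).
- camera(name): name is "scene" or "side" or "wrist"; returns the picture (384x512x3 uint8, red, green, blue); there is no depth.
- camera_info(name): a dict with "K" (3x3 intrinsics, pixels), "k1" (the pictures are not rectified: a ray, as slopes to the right and down, at radius r is drawn at 1 + k1 r^2 times it, then the intrinsics apply), "R" (3x3) and "t" (3): a world point X has camera coordinates R X + t. Camera axes: x right, y down, z forward; pixel columns grow to the right and rows downward; lengths in m; the calibration is good to about 2 mm. A picture is of the moment at which its call begins: read the wrist's pose just before it. camera_info takes no time and is no camera call; for the wrist camera it gives the pose at the moment of the call.
- hand_in(): hands the job in, once; it reports no verdict.
The state is a dict: "time": time; "q": joint angles; "joint_velocities": joint speeds; "joint_torque": joint torques, N m; "position": TCP position; "tool_rot": TCP orientation; "ft_force": force on the tool from outside, world axes, zero at the start; "moment": the same for the moment, N m; "grip_width": finger opening in m.
Only numpy, scipy, OpenCV 4.12 (cv2) and the standard library are available. Lean on these libraries where they do the work, as an engineer would, in place of code of your own. Each camera call takes 0.05 s, during which the arm holds its last target.

## Working session

There is one attempt and no reset: what is moved stays moved. The work goes in short steps, Python scripts to look and compute and a tool call to move; the robot and the scene stay as the last step left them, time stands still between calls to the robot, and variables do not carry over. Pictures are saved under pics/ and viewed, and the job is handed in when it is done.

Besides the shell and the picture viewer there is one more tool, called in YAML: its name, and indented under it one key for each argument. jog_arm: Moves the arm, as the interface text tells. Its arguments: {"type":"object","properties":{"increments":{"type":"array","items":{"type":"array","items":{"type":"array","items":{"type":"number"}}}},"squeeze":{"type":"number"}},"required":["increments"]}

```bash
ls; mkdir -p pics
python3 - <<'E'
from rig import *
import cv2
o=get_obs(); print(o)
for n in ["scene","side","wrist"]:
    ci=camera_info(n); print(n,ci)
    cv2.imwrite(f"pics/{n}0.png",camera(n)[:,:,::-1])
E
```

```text
pics
{'time': 0.0, 'q': array([-1.78476747e-01,  5.28455160e-01,  1.43389856e+00, -1.15716088e-05,
        1.18139366e+00, -1.78478802e-01]), 'joint_velocities': array([ 0.00154914,  0.00121055,  0.00063368, -0.0002487 , -0.00104403,
        0.00148943]), 'joint_torque': array([-5.45745443e-04, -4.40045428e+01, -1.76593530e+01,  6.32597599e-02,
        5.83207863e-02, -1.53719384e-04]), 'position': array([6.24269016e-01, 1.72540370e-04, 2.21579589e-01]), 'tool_rot': array([-0.50043892,  0.50062169, -0.4993745 ,  0.49956373]), 'ft_force': array([ 0.22431475,  0.32318737, -0.83402699]), 'moment': array([ 0.00769499,  0.00895275, -0.00840151]), 'grip_width': 0.08669780120232655}
scene {'K': array([[415.63332107,   0.        , 254.35769754],
       [  0.        , 415.63332107, 199.66568762],
       [  0.        ,   0.        ,   1.        ]]), 'k1': -0.049477003748439115, 'R': array([[ 1.87669285e-01,  9.82232190e-01,  4.04979698e-04],
       [ 7.41495495e-01, -1.41402725e-01, -6.55888481e-01],
       [-6.44177514e-01,  1.23390413e-01, -7.54857693e-01]]), 't': array([-0.1381903 , -0.31174758,  1.30590881])}
side {'K': array([[492.84937076,   0.        , 260.29999259],
       [  0.        , 492.84937076, 195.68478485],
       [  0.        ,   0.        ,   1.        ]]), 'k1': -0.12384820370340766, 'R': array([[-0.98705543, -0.16035551, -0.00277139],
       [-0.11364076,  0.71149121, -0.69344505],
       [ 0.11316955, -0.68415376, -0.72050419]]), 't': array([0.53921205, 0.09683441, 0.99318843])}
wrist {'K': array([[302.37275426,   0.        , 253.16604043],
       [  0.        , 302.37275426, 191.38719399],
       [  0.        ,   0.        ,   1.        ]]), 'k1': -0.07764601551958446, 'R': array([[ 9.99997835e-01,  4.94853794e-04, -2.02109411e-03],
       [ 1.04678902e-03, -9.59088918e-01,  2.83103077e-01],
       [-1.79831433e-03, -2.83104579e-01, -9.59087360e-01]]), 't': array([-0.62386367, -0.03559553,  0.39203293])}
```

View pics/scene0.png

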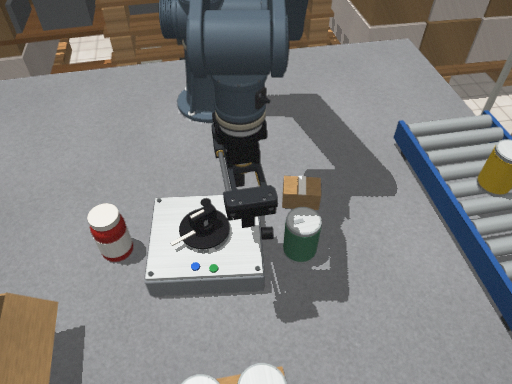

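View pics/side0.png

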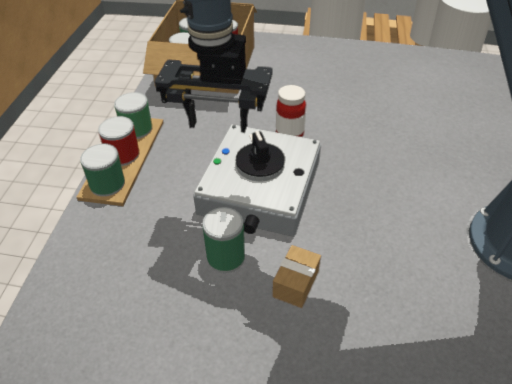

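View pics/wrist0.png

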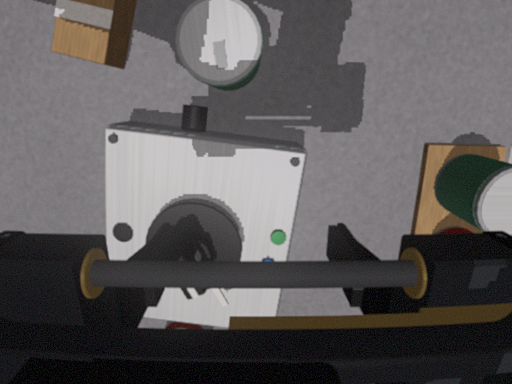

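Run:
```python
import cv2
a=cv2.imread("pics/scene0.png")[185:300,140:270]; cv2.imwrite("pics/scene0c.png",cv2.resize(a,None,fx=5,fy=5,interpolation=cv2.INTER_CUBIC))
a=cv2.imread("pics/side0.png")[115:230,190:330]; cv2.imwrite("pics/side0c.png",cv2.resize(a,None,fx=5,fy=5,interpolation=cv2.INTER_CUBIC))
```

```text
(no output)
```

View pics/scene0c.png

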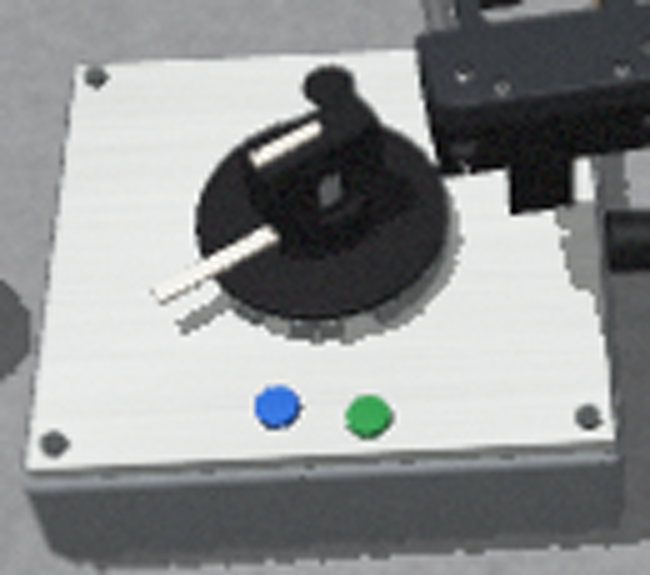

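View pics/side0c.png

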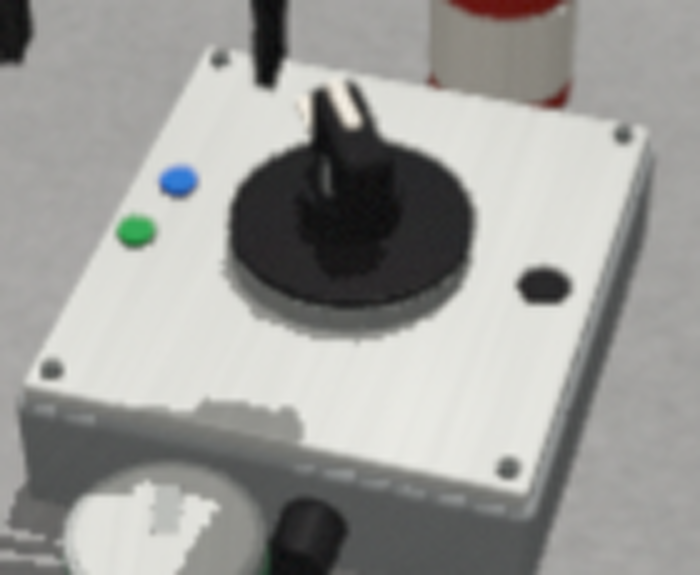

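```bash
cat > h.py <<'E'
import numpy as np, cv2
def ray(ci,u,v):
    K=ci["K"]; x=(u-K[0,2])/K[0,0]; y=(v-K[1,2])/K[1,1]
    p=np.array([x,y]); q=p.copy()
    for _ in range(30): q=p/(1+ci["k1"]*(q@q))
    d=ci["R"].T@np.array([q[0],q[1],1]); c=-ci["R"].T@ci["t"]
    return c,d
def onz(ci,u,v,z):
    c,d=ray(ci,u,v); s=(z-c[2])/d[2]; return c+s*d
def proj(ci,X):
    X=np.atleast_2d(X)@ci["R"].T+ci["t"]; q=X[:,:2]/X[:,2:]
    q=q*(1+ci["k1"]*(q**2).sum(1,keepdims=True)); return q*np.array([ci["K"][0,0],ci["K"][1,1]])+ci["K"][:2,2]
E
cat > m1.py <<'E'
from rig import *; from h import *
cs=camera_info("scene"); cd=camera_info("side")
def S(u,v,z): return onz(cs,u/5+140-.4,v/5+185-.4,z)
def D(u,v,z): return onz(cd,u/5+190-.4,v/5+115-.4,z)
print("screws scene",[S(*p,.071)[:2].round(4) for p in [(95,76),(54,443),(588,416)]])
print("screws side",[D(*p,.071)[:2].round(4) for p in [(220,59),(52,370),(508,468),(623,134)]])
for n,p,q in [("blue",(277,405),(178,180)),("green",(368,415),(136,229))]:
    print(n,S(*p,.075)[:2].round(4),D(*q,.075)[:2].round(4))
print("tip",S(156,296,.091)[:2].round(4)," bar line",S(255,158,.141)[:2].round(4),S(320,128,.141)[:2].round(4),D(338,86,.141)[:2].round(4),D(353,126,.141)[:2].round(4))
print("skirt scene",[S(*p,.09)[:2].round(4) for p in [(196,220),(452,220),(316,319)]])
print("skirt side",[D(*p,.09)[:2].round(4) for p in [(230,222),(474,222),(348,305)]])
print("tin",D(33+0,0,.1)[:2])
for n,u,v,z in [("tin",224,222,.108),("carton",303,262,.055),("jar",291,94,.125)]: print(n,onz(cd,u,v,z)[:2])
E
python3 m1.py
```

```text
screws scene [array([ 0.4518, -0.1669]), array([ 0.6423, -0.1906]), array([0.6691, 0.0186])]
screws side [array([ 0.6403, -0.1916]), array([0.6677, 0.0194]), array([0.4776, 0.0439]), array([ 0.4502, -0.1669])]
blue [ 0.6436 -0.1021] [ 0.6403 -0.0998]
green [ 0.6549 -0.0672] [ 0.6515 -0.0656]
tip [ 0.5935 -0.1445]  bar line [ 0.5708 -0.0966] [ 0.5603 -0.0697] [ 0.5677 -0.0943] [ 0.5574 -0.0696]
skirt scene [array([ 0.5572, -0.1259]), array([ 0.5771, -0.0212]), array([ 0.616 , -0.0821])]
skirt side [array([ 0.6085, -0.0599]), array([ 0.5069, -0.0761]), array([ 0.5512, -0.0178])]
tin [ 0.72588075 -0.1854851 ]
tin [0.5914416  0.13070206]
carton [0.44161794 0.15793416]
jar [ 0.51645769 -0.265169  ]
```

Run:
```python
import rig
print([n for n in dir(rig) if n[0]!='_']); print(rig.grip_point_offset if hasattr(rig,'grip_point_offset') else None)
```

```text
['Unreachable', 'camera', 'camera_info', 'get_obs', 'grip_point_offset', 'hand_in']
0.0187
```

jog_arm:
  increments:
    - [[0,0,8,-0.022,-0.025,0,-1],[0,0,16,-0.044,-0.05,0,-1],[0,0,24.5,-0.064,-0.074,0,-1],[0,0,24.5,-0.064,-0.074,0,-1],[0,0,24.5,-0.064,-0.074,0,-1],[0,0,24.5,-0.064,-0.074,0,-1]]

```text
time: 0.75
position: [0.5611, -0.0734, 0.2218]
tool_rot: [0.595, -0.383, 0.383, -0.594]
ft_force: [0.2, 0.1, 0.5]
grip_width: 0.087
```

Run:
```python
from rig import *; from h import *
o=get_obs(); ci=camera_info("wrist")
im=camera("wrist")[:,:,::-1]; cv2.imwrite("pics/w1.png",cv2.resize(im,(768,576),interpolation=cv2.INTER_CUBIC))
s=camera("scene")[:,:,::-1][185:300,140:270]; cv2.imwrite("pics/s1.png",cv2.resize(s,None,fx=5,fy=5,interpolation=cv2.INTER_CUBIC))
s=camera("side")[:,:,::-1][115:230,190:330]; cv2.imwrite("pics/d1.png",cv2.resize(s,None,fx=5,fy=5,interpolation=cv2.INTER_CUBIC))
a=np.array
for n,X in [("axis141",(.56,-.074,.141)),("tip",(.5935,-.1445,.091)),("green",(.653,-.0664,.075)),("blue",(.642,-.101,.075))]: print(n,proj(ci,a(X))*1.5)
```

```text
axis141 [[378.29917455 295.8108691 ]]
tip [[380.46054323 378.1185856 ]]
green [[499.43780525 309.88988314]]
blue [[464.13808422 344.16467932]]
```

View pics/w1.png

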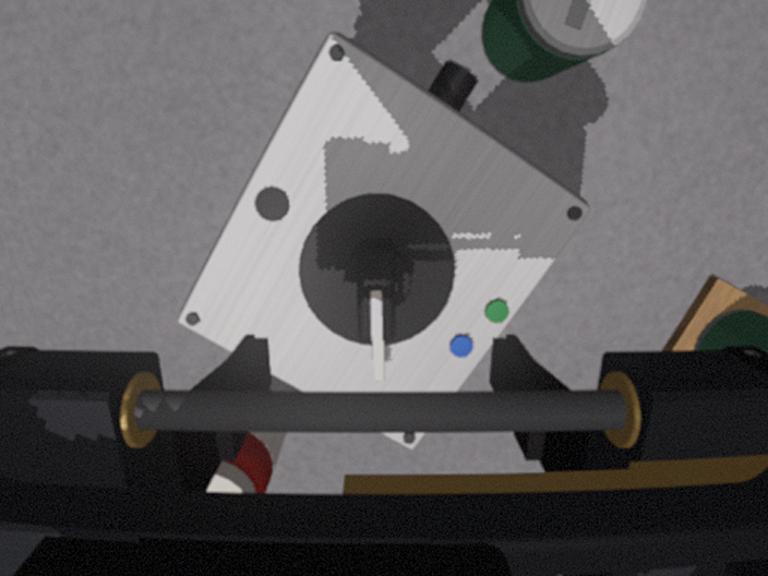

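View pics/s1.png

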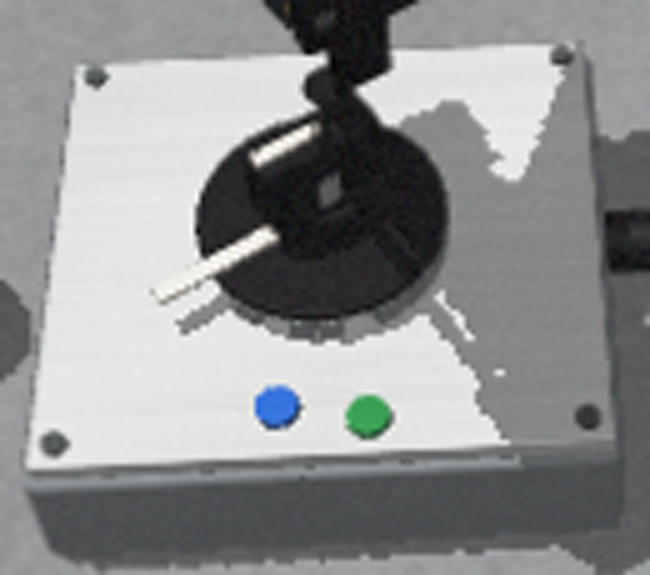

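View pics/d1.png

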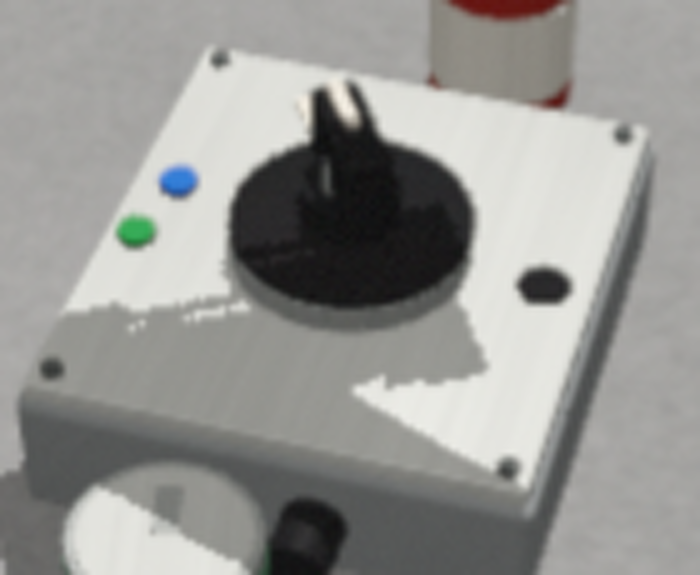

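Run:
```python
from h import *
import cv2
from rig import camera_info
a=cv2.imread("pics/scene0.png")[236:258,176:234]; b=cv2.resize(a,None,fx=13,fy=13,interpolation=cv2.INTER_LINEAR); 
ci=camera_info("scene")
c=np.array([.5605,-.0742])
for t in np.arange(-0.7,1.0,.1):
    w=t
    p=proj(ci,[[c[0]+.052*np.cos(w),c[1]+.052*np.sin(w),z] for z in (.070,.082)])
    for i,q in enumerate(p):
        x=int((q[0]-176+.5)*13);y=int((q[1]-236+.5)*13); cv2.circle(b,(x,y),3,(0,0,255),-1)
    cv2.putText(b,f"{t:.1f}",(x,y-4),0,.4,(0,255,255),1)
cv2.imwrite("pics/ring.png",b)
a=cv2.imread("pics/side0.png")[155:185,232:288]; b=cv2.resize(a,None,fx=13,fy=13,interpolation=cv2.INTER_LINEAR); cv2.imwrite("pics/ringd.png",b)
```

```text
(no output)
```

View pics/ring.png

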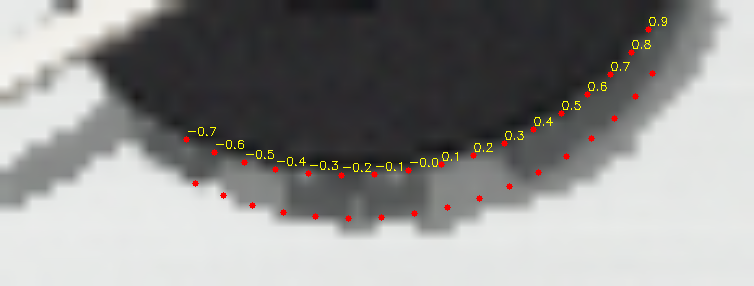

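View pics/ringd.png

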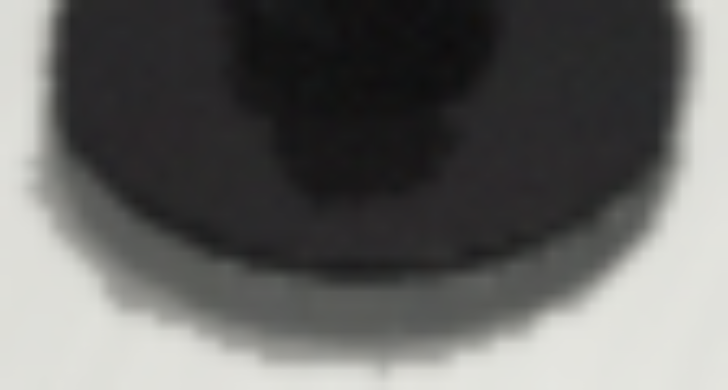

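jog_arm:
  increments:
    - [[0,0,0.4,-0.001,-0.0006,-0.03,-1],[0,0,0.4,-0.001,-0.0006,-0.06,-1],[0,0,0.4,-0.001,-0.0006,-0.09,-1],[0,0,0.4,-0.001,-0.0006,-0.111,-1],[0,0,0.4,-0.001,-0.0006,-0.111,-1],[0,0,0.4,-0.001,-0.0006,-0.111,-1]]
  squeeze: 5

```text
time: 1.5
position: [0.5605, -0.0734, 0.1107]
tool_rot: [0.597, -0.38, 0.38, -0.596]
ft_force: [0.9, 0.6, -0.1]
grip_width: 0.087
```

Run:
```python
from rig import *; from h import *
o=get_obs(); print(o["position"],o["ft_force"]); ci=camera_info("wrist")
im=camera("wrist")[:,:,::-1]; cv2.imwrite("pics/w2.png",cv2.resize(im,(768,576),interpolation=cv2.INTER_CUBIC))
s=camera("side")[:,:,::-1][85:230,190:330]; cv2.imwrite("pics/d2.png",cv2.resize(s,None,fx=4,fy=4,interpolation=cv2.INTER_CUBIC))
```

```text
[ 0.56050616 -0.07336695  0.1107107 ] [ 0.893943    0.58037113 -0.06904401]
```

View pics/w2.png

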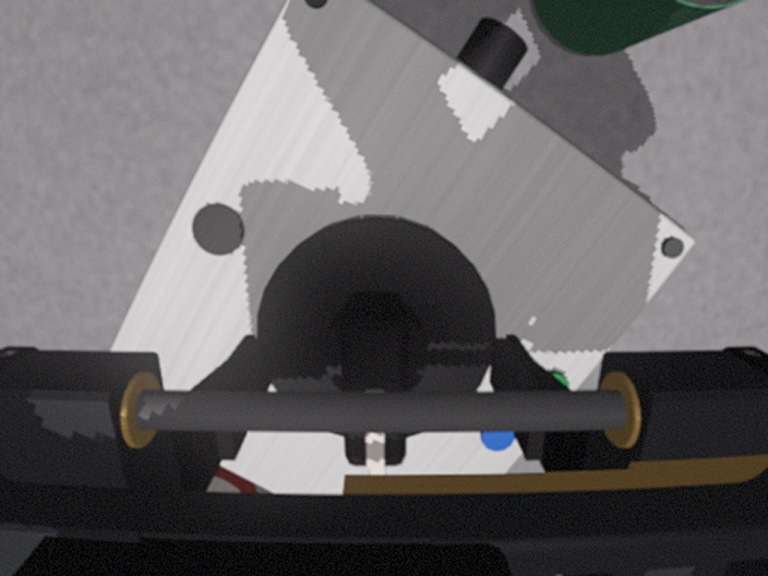

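View pics/d2.png

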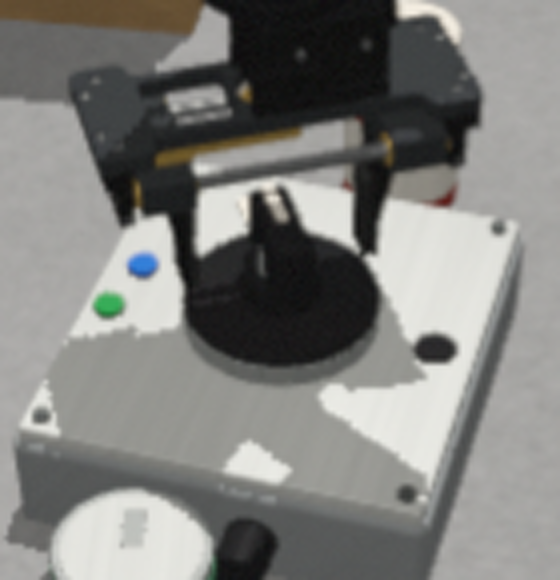

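jog_arm:
  increments:
    - [[0,0,0,-0.001,-0.0006,0,0],[0,0,0,-0.001,-0.0006,0,0.5],[0,0,0,-0.001,-0.0006,0,1],[0,0,0,-0.001,-0.0006,0,1],[0,0,0,-0.001,-0.0006,0,1],[0,0,0,-0.001,-0.0006,0,1],[0,0,0,-0.001,-0.0006,0,1],[0,0,0,-0.001,-0.0006,0,1]]
  squeeze: 5

```text
time: 2.4
position: [0.5603, -0.0744, 0.1119]
tool_rot: [0.596, -0.38, 0.381, -0.596]
ft_force: [1.0, 0.1, 0.5]
grip_width: 0.0308
```

Run:
```python
from rig import *; from h import *
o=get_obs(); print(o["position"],o["ft_force"],o["moment"],o["grip_width"])
```

```text
[ 0.56027735 -0.07440686  0.11190662] [1.01145275 0.05080282 0.4986514 ] [ 0.03581174  0.00448263 -0.01448879] 0.0307519316428712
```

jog_arm:
  increments:
    - [[0,0,0,0,0,0,1],[0,0,0,0,0,0,1],[0,0,0,0,0,0,1],[0,0,0,0,0,0,1]]
  squeeze: 5

```text
time: 2.8
position: [0.5592, -0.0748, 0.1118]
tool_rot: [0.597, -0.38, 0.38, -0.596]
ft_force: [-4.6, -3.6, 1.5]
grip_width: 0.0231
```

Run:
```python
from rig import *; from h import *
o=get_obs(); print(o["position"],o["ft_force"],o["moment"],o["grip_width"])
```

```text
[ 0.55920049 -0.07478049  0.11177577] [-4.56115434 -3.57114413  1.53403664] [-0.60450375  0.75170599  0.02255726] 0.023073589845665425
```

jog_arm:
  increments:
    - [[0,0,0,-0.0008,-0.0005,0,1],[0,0,0,-0.0008,-0.0005,0,1],[0,0,0,-0.0008,-0.0005,0,1],[0,0,0,-0.0008,-0.0005,0,1]]
  squeeze: 10

```text
time: 3.2
position: [0.5591, -0.075, 0.1118]
tool_rot: [0.597, -0.38, 0.38, -0.596]
ft_force: [-0.1, 1.8, 0.0]
grip_width: 0.0237
```

```bash
cat > s.py <<'E'
from rig import *; from h import *
from scipy.spatial.transform import Rotation as R
o=get_obs(); z=R.from_quat(o["tool_rot"]).apply([0,0,1]); 
yaw=np.arctan2(z[1],z[0]); 
print("t",o["time"],"pos",o["position"].round(5),"F",o["ft_force"].round(2),"M",o["moment"].round(3),"w",round(o["grip_width"],4),"jawyaw",yaw.round(4),"q6",o["q"][5].round(3))
E
python3 s.py
```

```text
t 3.2 pos [ 0.55905 -0.07496  0.11183] F [-0.07  1.78  0.01] M [ 0.225 -0.13   0.106] w 0.0237 jawyaw 0.436 q6 -0.766
```

jog_arm:
  increments:
    - [[0,0,0,0,0,0,1],[0,0,0,0,0,0,1],[0,0,0,0,0,0,1]]
  squeeze: 40

```text
time: 3.5
position: [0.5591, -0.0749, 0.1118]
tool_rot: [0.597, -0.38, 0.38, -0.596]
ft_force: [0.1, -0.2, -0.6]
grip_width: 0.0229
```

```bash
python3 s.py
```

```text
t 3.5 pos [ 0.55907 -0.07493  0.11183] F [ 0.06 -0.18 -0.55] M [0.068 0.08  0.032] w 0.0229 jawyaw 0.4361 q6 -0.766
```

jog_arm:
  increments:
    - [[0,0,0,0,0,0.004,1],[0,0,0,0,0,0.008,1],[0,0,0,0,0,0.012,1],[0,0,0,0,0,0.016,1],[0,0,0,0,0,0.016,1],[0,0,0,0,0,0.016,1],[0,0,0,0,0,0.016,1]]

```text
time: 4.2
position: [0.559, -0.0749, 0.1276]
tool_rot: [0.597, -0.38, 0.38, -0.596]
ft_force: [3.0, -0.7, -13.4]
grip_width: 0.0224
```

```bash
cat >> s.py <<'E'
import sys
if len(sys.argv)>1:
    n=sys.argv[1]
    a=cv2.resize(camera("scene")[:,:,::-1][185:285,150:260],None,fx=5,fy=5,interpolation=cv2.INTER_CUBIC)
    cv2.imwrite(f"pics/{n}.png",a)
E
python3 s.py lift
```

```text
t 4.2 pos [ 0.559   -0.07488  0.12764] F [  3.    -0.68 -13.35] M [-0.076 -0.613  0.045] w 0.0224 jawyaw 0.4361 q6 -0.766
```

View pics/lift.png

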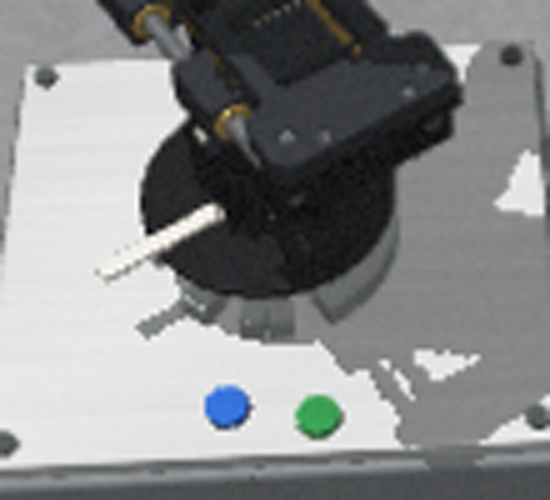

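Run:
```python
from h import *
from rig import *
ci=camera_info("scene")
a=camera("scene")[:,:,::-1][234:258,172:236]; b=cv2.resize(a,None,fx=12,fy=12,interpolation=cv2.INTER_LINEAR); b0=b.copy()
c=np.array([.5605,-.0742])
for t in np.arange(-0.8,1.0,.1):
    p=proj(ci,[[c[0]+.052*np.cos(t),c[1]+.052*np.sin(t),z] for z in (.070,.082)])
    for i,q in enumerate(p):
        x=int((q[0]-172+.5)*12);y=int((q[1]-234+.5)*12); cv2.circle(b,(x,y),3,(0,0,255),-1)
    cv2.putText(b,f"{t:.1f}",(x,y-4),0,.4,(0,255,255),1)
cv2.imwrite("pics/ring2.png",np.vstack([b0,b]))
```

```text
(no output)
```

View pics/ring2.png

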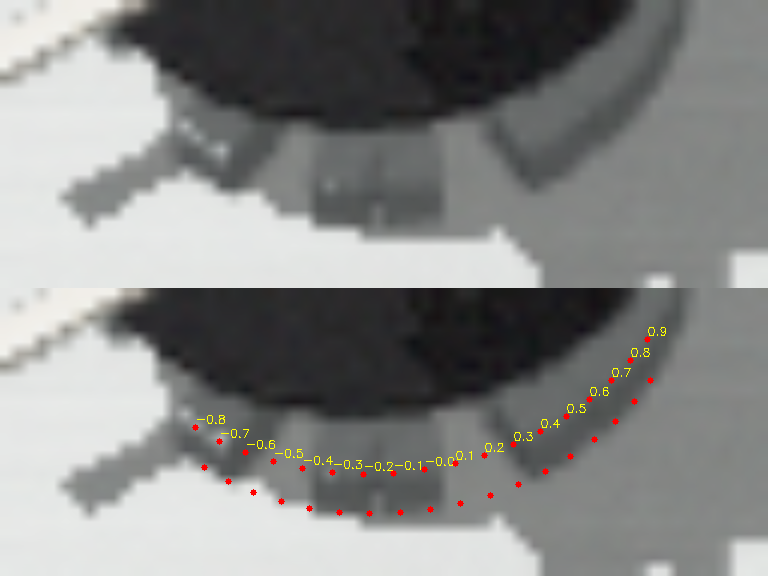

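jog_arm:
  increments:
    - [[0,0,6,0,0,0.0003,1],[0,0,12,0,0,0.0003,1],[0,0,18,0,0,0.0003,1],[0,0,24,0,0,0.0003,1],[0,0,30,0,0,0.0003,1],[0,0,36,0,0,0.0003,1],[0,0,40,0,0,0.0003,1],[0,0,40,0,0,0.0003,1]]

```text
time: 5.1
position: [0.5589, -0.0743, 0.1278]
tool_rot: [-0.69, 0.154, -0.154, 0.69]
ft_force: [2.9, 1.3, -13.4]
grip_width: 0.0226
```

```bash
python3 s.py t1
```

```text
t 5.1 pos [ 0.55892 -0.07427  0.12783] F [  2.94   1.26 -13.36] M [ 0.409 -0.673 -0.252] w 0.0226 jawyaw 1.1325 q6 -1.464
```

View pics/t1.png

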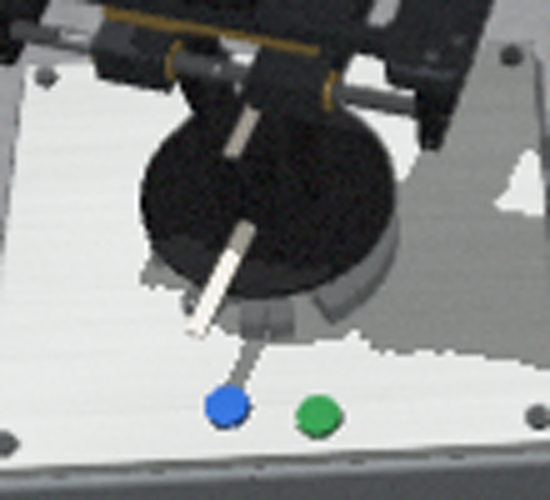

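jog_arm:
  increments:
    - [[0,0,6,0,-0.0003,0.0001,1],[0,0,12,0,-0.0003,0.0001,1],[0,0,18,0,-0.0003,0.0001,1],[0,0,24,0,-0.0003,0.0001,1],[0,0,30,0,-0.0003,0.0001,1],[0,0,35,0,-0.0003,0.0001,1],[0,0,37,0,-0.0003,0.0001,1],[0,0,37,0,-0.0003,0.0001,1]]

```text
time: 5.95
position: [0.5588, -0.0741, 0.1278]
tool_rot: [-0.703, -0.072, 0.072, 0.704]
ft_force: [3.0, 1.9, -13.1]
grip_width: 0.0226
```

```bash
python3 s.py t2
python3 - <<'E'
from h import *
from rig import *
ci=camera_info("scene")
a=camera("scene")[:,:,::-1][226:274,176:240]; b=cv2.resize(a,None,fx=12,fy=12,interpolation=cv2.INTER_LINEAR)
cv2.imwrite("pics/ring3.png",b)
E
```

```text
t 5.95 pos [ 0.55875 -0.0741   0.12784] F [  2.95   1.88 -13.14] M [ 0.447 -0.612 -0.661] w 0.0226 jawyaw 1.7742 q6 -2.107
```

View pics/ring3.png

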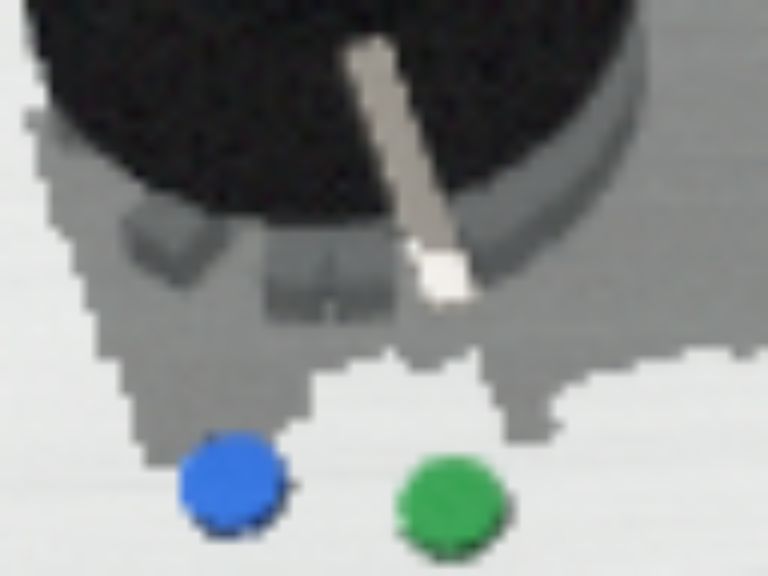

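Run:
```python
from h import *
from rig import *
ci=camera_info("scene")
for u,v in [(450,300),(447,298)]:
    p=onz(ci,u/12+176-.46,v/12+226-.46,.107)[:2]; d=p-np.array([.5605,-.0742]); print(p,np.hypot(*d),np.arctan2(d[1],d[0]))
# predicted pictures of pointer centreline at given angles
for t in (.15,.2,.25): print(t,((proj(ci,[[.5605+.078*np.cos(t),-.0742+.078*np.sin(t),.107]])-[176,226]+.46)*12).round(0))
# ring corners: notch edges angles
for n,u,v,z in [("mid right top? ",396,290,.082),("mid right bottom",394,318,.07),("right seg bottom corner",487,292,.07),("right seg",455,220,.082),("mid left bot",265,318,.07),("left seg bottom right",183,288,.07)]:
    p=onz(ci,u/12+176-.46,v/12+226-.46,z)[:2]; d=p-np.array([.5605,-.0742]); print(n,np.hypot(*d).round(4),np.arctan2(d[1],d[0]).round(3))
```

```text
[ 0.63654132 -0.06278444] 0.0768934156385055 0.14901038698047672
[ 0.63606423 -0.0632143 ] 0.07635862165261319 0.14437074950359197
0.15 [[452. 305.]]
0.2 [[475. 298.]]
0.25 [[498. 290.]]
mid right top?  0.0553 0.054
mid right bottom 0.0526 0.037
right seg bottom corner 0.0535 0.348
right seg 0.0452 0.327
mid left bot 0.0524 -0.386
left seg bottom right 0.0516 -0.692
```

jog_arm:
  increments:
    - [[0,0,0,0.0003,-0.0008,0,1],[0,0,0,0.0003,-0.0008,0,1],[0,0,0,0.0003,-0.0008,0,1]]

```text
time: 6.35
position: [0.5587, -0.0741, 0.1277]
tool_rot: [-0.702, -0.071, 0.072, 0.705]
ft_force: [3.3, 3.8, -13.0]
grip_width: 0.0226
```

```bash
python3 s.py t3
python3 - <<'E'
from h import *
from rig import *
ci=camera_info("scene")
p=onz(ci,196/5+150-.4,335/5+185-.4,.107)[:2]; d=p-np.array([.5605,-.0742]); print("t1 tip",np.hypot(*d),np.arctan2(d[1],d[0]))
E
```

```text
t 6.35 pos [ 0.55874 -0.07415  0.12772] F [  3.3    3.77 -13.01] M [ 0.784 -0.663 -0.627] w 0.0226 jawyaw 1.7732 q6 -2.107
t1 tip 0.07813148706257239 -0.46743620757750476
```

View pics/t3.png

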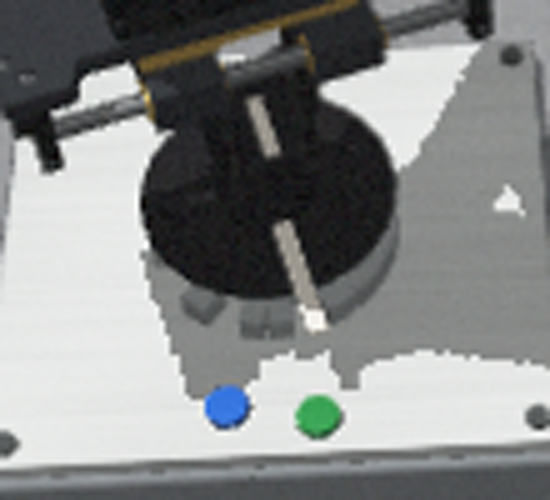

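jog_arm:
  increments:
    - [[0,0,0,0.0012,0.0013,0.0002,1],[0,0,0,0.0012,0.0013,0.0002,1],[0,0,0,0.0012,0.0013,0.0002,1]]

```text
time: 6.7
position: [0.5589, -0.0739, 0.1277]
tool_rot: [-0.703, -0.071, 0.073, 0.704]
ft_force: [-0.9, -3.6, -13.7]
grip_width: 0.023
```

```bash
python3 s.py
```

```text
t 6.7 pos [ 0.5589  -0.07388  0.12767] F [ -0.95  -3.63 -13.74] M [-0.733  0.149 -0.585] w 0.023 jawyaw 1.7737 q6 -2.104
```

jog_arm:
  increments:
    - [[0,0,1.5,0,-0.0005,0.0002,1],[0,0,3,0,-0.0005,0.0002,1],[0,0,3,0,-0.0005,0.0002,1],[0,0,3,0,-0.0005,0.0002,1]]

```text
time: 7.1
position: [0.5588, -0.074, 0.1278]
tool_rot: [-0.7, -0.089, 0.091, 0.702]
ft_force: [1.1, -0.2, -14.0]
grip_width: 0.0225
```

```bash
python3 s.py t4
python3 - <<'E'
from h import *
from rig import *
ci=camera_info("scene")
a=camera("scene")[:,:,::-1][226:274,176:240]; b=cv2.resize(a,None,fx=12,fy=12,interpolation=cv2.INTER_LINEAR)
cv2.imwrite("pics/ring4.png",b)
E
```

```text
t 7.1 pos [ 0.55881 -0.074    0.12784] F [  1.06  -0.21 -14.04] M [ 0.186 -0.16  -0.289] w 0.0225 jawyaw 1.8269 q6 -2.158
```

View pics/ring4.png

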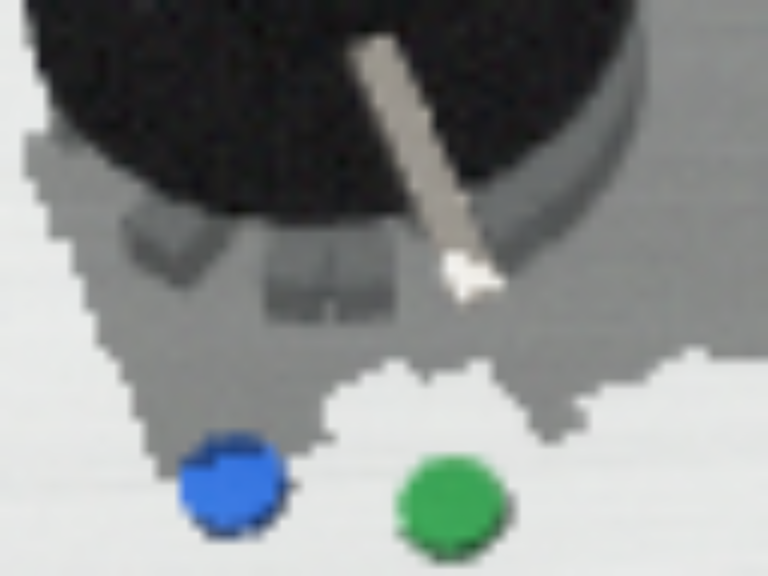

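jog_arm:
  increments:
    - [[0,0,0,0,0,-0.001,1],[0,0,0,0,0,-0.002,1],[0,0,0,0,0,-0.003,1],[0,0,0,0,0,-0.004,1],[0,0,0,0,0,-0.0045,1],[0,0,0,0,0,-0.005,1],[0,0,0,0,0,-0.005,1]]

```text
time: 7.9
position: [0.5588, -0.074, 0.1228]
tool_rot: [-0.7, -0.089, 0.091, 0.702]
ft_force: [1.3, -0.4, -12.0]
grip_width: 0.0224
```

```bash
python3 s.py
```

```text
t 7.9 pos [ 0.55884 -0.07403  0.12281] F [  1.28  -0.42 -12.04] M [ 0.099 -0.076 -0.311] w 0.0224 jawyaw 1.8266 q6 -2.158
```

jog_arm:
  increments:
    - [[0,0,0,0,0,-0.0005,1],[0,0,0,0,0,-0.001,1],[0,0,0,0,0,-0.0015,1],[0,0,0,0,0,-0.0015,1]]

```text
time: 8.3
position: [0.5588, -0.074, 0.1213]
tool_rot: [-0.7, -0.089, 0.091, 0.702]
ft_force: [0.8, -0.6, -12.0]
grip_width: 0.0226
```

```bash
python3 s.py
```

```text
t 8.3 pos [ 0.55884 -0.074    0.12127] F [  0.82  -0.64 -12.04] M [ 0.127 -0.111 -0.276] w 0.0226 jawyaw 1.8267 q6 -2.158
```

jog_arm:
  increments:
    - [[0,0,0,0,0,-0.001,1],[0,0,0,0,0,-0.002,1],[0,0,0,0,0,-0.003,1],[0,0,0,0,0,-0.003,1]]

```text
time: 8.7
position: [0.5589, -0.074, 0.1182]
tool_rot: [-0.7, -0.089, 0.091, 0.702]
ft_force: [-0.2, -0.1, -12.5]
grip_width: 0.0227
```

```bash
python3 s.py
```

```text
t 8.7 pos [ 0.55886 -0.07403  0.11819] F [ -0.22  -0.06 -12.54] M [ 0.103 -0.019 -0.269] w 0.0227 jawyaw 1.8266 q6 -2.158
```

```bash
python3 s.py t5
```

```text
t 8.7 pos [ 0.55886 -0.07403  0.11819] F [ -0.22  -0.06 -12.54] M [ 0.103 -0.019 -0.269] w 0.0227 jawyaw 1.8266 q6 -2.158
```

View pics/t5.png

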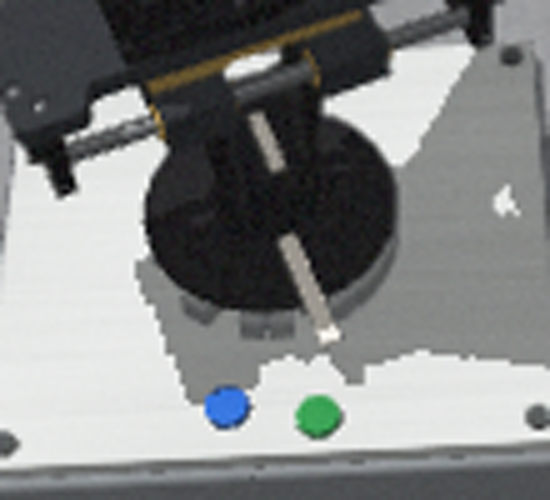

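jog_arm:
  increments:
    - [[0,0,0,0,0,-0.001,1],[0,0,0,0,0,-0.002,1],[0,0,0,0,0,-0.003,1],[0,0,0,0,0,-0.003,1],[0,0,0,0,0,-0.003,1]]

```text
time: 9.25
position: [0.5588, -0.074, 0.1152]
tool_rot: [-0.7, -0.089, 0.091, 0.702]
ft_force: [-0.6, 0.2, -10.5]
grip_width: 0.0224
```

```bash
python3 s.py
```

```text
t 9.25 pos [ 0.55883 -0.07401  0.11522] F [ -0.63   0.24 -10.54] M [ 0.154  0.    -0.312] w 0.0224 jawyaw 1.8266 q6 -2.158
```

Skirt has visibly sunk; the pin is in the notch. Lowering the last 3 mm gently.

jog_arm:
  increments:
    - [[0,0,0,0,0,-0.001,1],[0,0,0,0,0,-0.002,1],[0,0,0,0,0,-0.003,1],[0,0,0,0,0,-0.003,1],[0,0,0,0,0,-0.003,1]]

```text
time: 9.75
position: [0.5589, -0.074, 0.1122]
tool_rot: [-0.7, -0.089, 0.091, 0.702]
ft_force: [-0.4, 1.0, -9.2]
grip_width: 0.0226
```

```bash
python3 s.py
```

```text
t 9.75 pos [ 0.55885 -0.07402  0.1122 ] F [-0.39  0.97 -9.23] M [ 0.214  0.042 -0.31 ] w 0.0226 jawyaw 1.8267 q6 -2.158
```

jog_arm:
  increments:
    - [[0,0,0,0,0,-0.0004,1],[0,0,0,0,0,-0.0006,1],[0,0,0,0,0,-0.0006,1]]

```text
time: 10.05
position: [0.5589, -0.074, 0.1121]
tool_rot: [-0.7, -0.089, 0.091, 0.702]
ft_force: [-1.9, 0.7, -5.2]
grip_width: 0.0224
```

```bash
python3 s.py
```

```text
t 10.05 pos [ 0.5589  -0.07401  0.11207] F [-1.85  0.74 -5.16] M [ 0.286  0.23  -0.297] w 0.0224 jawyaw 1.8267 q6 -2.158
```

jog_arm:
  increments:
    - [[0,0,0,0,0,0,0.4],[0,0,0,0,0,0,0],[0,0,0,0,0,0,-0.5],[0,0,0,0,0,0,-1],[0,0,0,0,0,0,-1],[0,0,0,0,0,0,-1]]

```text
time: 10.65
position: [0.5592, -0.0742, 0.1123]
tool_rot: [-0.701, -0.089, 0.091, 0.702]
ft_force: [0.3, -0.5, 0.3]
grip_width: 0.0582
```

```bash
python3 s.py t6
```

```text
t 10.65 pos [ 0.55917 -0.07416  0.1123 ] F [ 0.34 -0.5   0.3 ] M [ 0.157 -0.018 -0.039] w 0.0582 jawyaw 1.8268 q6 -2.158
```

View pics/t6.png

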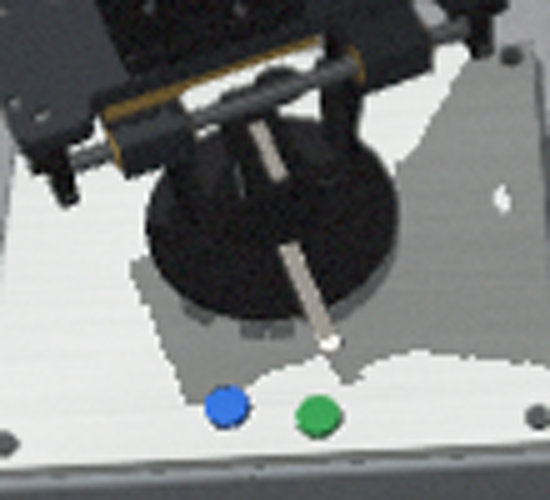

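jog_arm:
  increments:
    - [[0,0,0,0,0,0,-1],[0,0,0,0,0,0,-1],[0,0,0,0,0,0.03,-1],[0,0,0,0,0,0.07,-1],[0,0,0,-0.02,0,0.11,-1],[0,0,0,-0.04,0,0.15,-1],[0,0,0,-0.06,0,0.15,-1],[0,0,0,-0.06,0,0.15,-1]]

```text
time: 11.5
position: [0.4972, -0.0737, 0.2634]
tool_rot: [-0.701, -0.089, 0.091, 0.702]
ft_force: [0.2, -0.4, 0.0]
grip_width: 0.087
```

```bash
python3 s.py t7
python3 - <<'E'
from h import *
from rig import *
ci=camera_info("scene"); cd=camera_info("side")
s=camera("scene")[:,:,::-1]; d=camera("side")[:,:,::-1]
a=cv2.resize(s[185:285,150:260],None,fx=3,fy=3,interpolation=cv2.INTER_CUBIC); b=cv2.resize(d[115:215,190:320],None,fx=3,fy=3,interpolation=cv2.INTER_CUBIC)
cv2.imwrite("pics/fin.png",np.hstack([a,b])); cv2.imwrite("pics/fside.png",d)
a=cv2.resize(s[226:274,176:240],None,fx=12,fy=12,interpolation=cv2.INTER_LINEAR); cv2.imwrite("pics/ring5.png",a)
s0=cv2.imread("pics/side0.png")
E
```

```text
t 11.5 pos [ 0.49719 -0.07366  0.26342] F [ 0.18 -0.37  0.05] M [ 0.1   -0.006  0.008] w 0.087 jawyaw 1.8263 q6 -2.197
```

View pics/fin.png

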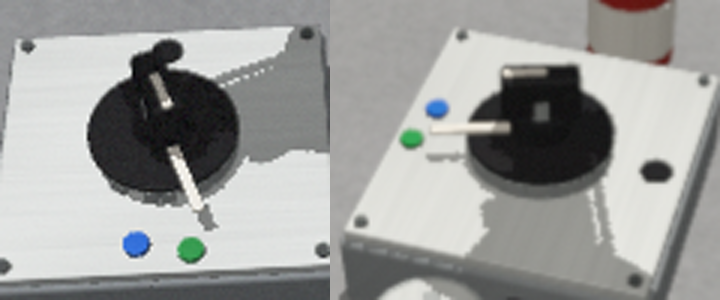

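View pics/ring5.png

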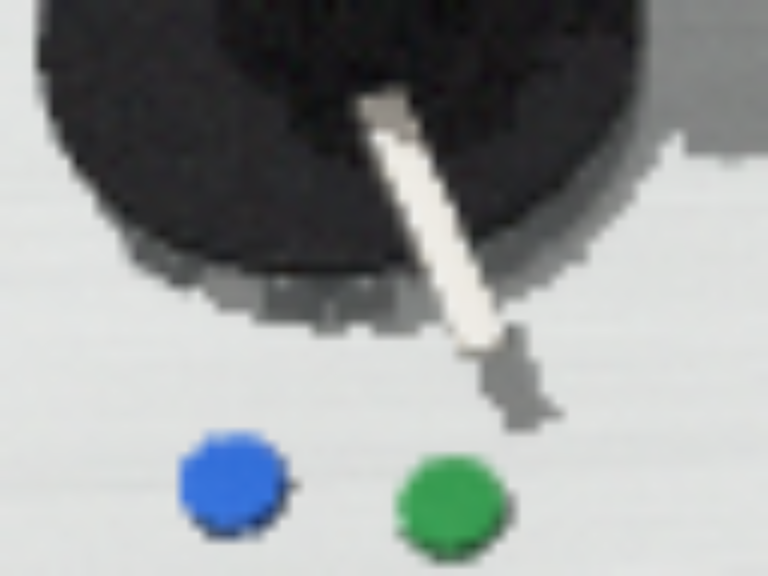

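View pics/fside.png

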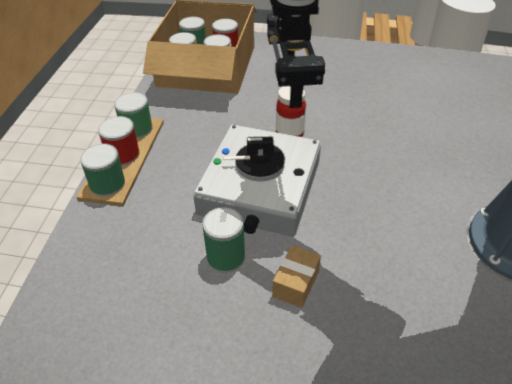

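Run:
```python
from h import *
from rig import *
ci=camera_info("scene")
for z in (.091,.103):
    p=onz(ci,482/12+176-.46,348/12+226-.46,z)[:2]; d=p-np.array([.5605,-.0742]); print(z,np.hypot(*d),np.arctan2(d[1],d[0]))
print(hand_in())
```

```text
0.091 0.07708023647622787 0.20347174456251957
0.103 0.08493208632524406 0.18217301739500968
the job is handed in; nothing more can be done
None
```

The selector is on the green disc's lane, with the knob dropped fully home and let go. I handed it in at about 11.7 s of the 67 s allowed.

**What I did:** I gripped the bar and lifted the knob about 16 mm, clear of the ring. I turned it about 1.34 rad counterclockwise, to the second lane notch, which I could see under the skirt. I then lowered it in small steps and it went in on the first try, so I never had to search for the notch. After that I opened the gripper and backed off.

**Which notch:** I measured the discs at about 1.21 rad (green) and 0.82 rad (blue) from the parked pointer. With notches about 0.7 rad apart and discs up to 0.27 rad off, green can only be the further notch. In the picture that notch is centred about 0.19–0.21 rad from the world x axis.

**Last checks:**
- **Pointer:** its tip is at about 0.20 rad, inside the green notch. Its picture position fits the home height (77 mm from the axis, against the 78 mm given). If the pin were resting on the ring it would have come out at 85 mm.
- **Skirt:** its edge is at the same image row as before the lift.
- **Forces:** the wrist read no more than about 14 N vertically and 6 N sideways whenever I checked. It reads about zero now, with the arm clear.
- **Tin, jar and carton:** they stand where they were in the side picture.

**What disagreed:** the knob lagged the gripper by about 0.05 rad, with up to 0.66 N m of twist showing at the wrist. Recentring the grip and turning 3° more brought the pointer onto the notch and the twist down to about 0.3 N m. It stayed steady as the pin went in, so I saw no sign of the pin touching the notch sides. I don't know what caused the twist.

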